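# Slide the served tray up onto the cup warmer

## Robot

A 7-joint arm with a two-finger parallel gripper is mounted at the origin on the work surface. World frame = base frame: x ahead of the robot, y to its left, z up, the work surface at z = 0. Lengths are in mm, angles in rad, forces in N, time in s.
With the tool pointing down it reaches from about 400 to 750 mm from the base axis. Payload 19.5 kg.
Tool frame: the origin (TCP) lies at the very end of the fingers, on their centre line; the grasp point (between the pads) lies behind it (arm.grip_depth is the z of the grasp point in the tool frame, in mm); z points along the fingers, y is the line along which they close (so a half turn about z gives the same grasp; the last joint's range is limited). The gripper opens to 85 mm and grips with 20 to 120 N. Pads are 22 mm wide; open, the fingers measure 114 mm over their backs; the gripper's body (76 mm by 85 mm) begins 54 mm behind the grasp point. The pads swing forward as they close: fully open they stand 13 mm farther back than shut.
Start: joints at [1.241, 0.707, -0.028, 1.485, 0.022, 0.951, -0.075], TCP at [163.203, -551.325, 231.268] pointing down, gripper open.
Joint ranges: [-2.71, 2.71], [-0.32, 2.16], [-1.57, 1.52], [0, 2.45], [-1.46, 4.6], [0, 2.02], [-2.83, 2.83]. Speed limits (rad/s): [1.89, 1.89, 2.57, 2.57, 3.01, 3.01, 3.01].

## Interface

Orientations are given as a rotation vector (axis times angle).
In Python, from station import arm gives the robot as it stands.
- The arm moves only by the tool play_rows, never from a script. Its argument "moves" is a list of rows, each an object with "slide": the shift along the tool's x, y, z in mm, a list of three; "dr": the turn, a rotation vector about the tool's x, y, z in degrees, a list of three; "fingers": the opening in per cent of the stroke, from 0 (shut) to 100 (fully open). In form: [{"slide": [dx, dy, dz], "dr": [wx, wy, wz], "fingers": fingers}, ...]. A call has 1 to 5 rows; each row is the pose to reach, as a shift and turn from the pose commanded when the call began, along the tool's axes at that moment; what a row does not reach only later rows make up. A row lasts 1/12 s, in which the tool goes at most 41.7 mm and 7.16 degrees, less where a joint would pass 70% of its speed; a pose out of reach is approached as far as the arm can. A call with a gripper value outside its range is refused whole. The fingers move at their own pace and stop on an object; "squeeze" is the grip in N (left out, the last holds). Time passes only in rows, so rows that repeat a pose let the fingers close. It gives the time, the measured TCP pose, the force, the opening and the grip force at its end, in the units of the state.
- arm.observe(): the state, without advancing time (a new reading comes with each control period).
- arm.read_camera(name): name is "scene" or "side" or "wrist"; returns a dict with "image" (420x560x3 uint8, red, green, blue), "depth" (420x560 float32, mm along the optical axis (not along the pixel's ray), 0 where there is no reading), "camera_matrix" (3x3 intrinsics, pixels), "R" (3x3) and "t" (3): a world point X has camera coordinates R X + t. Camera axes: x right, y down, z forward; pixel columns grow to the right and rows downward; lengths in mm; the calibration is good to about 2 mm. A picture is of the moment at which its call begins.
- arm.hand_in(): hands the job in; it is judged then, once.
The state is a dict: "t": time; "q": joint angles; "joint_vel": joint speeds; "tau": joint torques, N m; "ee_pos": TCP position; "tool_rot": TCP orientation; "ft_force": force on the tool from outside, world axes, zero at the start; "wrist_torque": the same for the moment, N m; "width": finger opening in mm; "grip_force": force on a finger pad.
Only numpy, scipy, OpenCV 4.12 (cv2) and the standard library are available. Lean on these libraries where they do the work, as an engineer would, in place of code of your own. Each camera call takes 0.05 s, during which the arm holds its last target. There are 200 camera calls.

## Task

Slide the small steel tray, with the cup standing on it, up over the front edge of the warming plate and fully home, squarely and centred, against the rubber buffer of the plate's stop. Do not carry it: keep the tray's tail down on the counter while you tip the nose up just enough to ride onto the plate, and only then bring the tail up and slide on, never ramming the plate's edge. Finish with a light but definite push against the buffer, felt and held for a moment, then let go so that it stays touching; the cup must stay standing on the tray and the other things must be left alone.

Things in the scene. Friction and masses are not known exactly. Their poses are not given: they have to be found in the camera images.
- plate: white warming plate fixed on the counter, 275 long x 160 wide x 9 mm thick (a square-edged 9 mm step up from the counter). Origin: on the counter (z = 0) under the middle of its front edge; +x runs inward, the way the tray must slide, +z up.
- ledge: steel stop 140 mm wide, 26 high, fixed across the plate, its face 225 mm behind the front edge. Origin: bottom middle of the face, level with the plate's top; axes as the plate's. A black rubber buffer (70 mm wide, 2 to 18 mm above the plate) stands out from the face towards the plate's front edge by 6 to 34 mm: differs each time, not measured, feel for it. The nose is home against this buffer.
- tray: flat steel serving tray, 180 long x 120 wide, square front edge, rim 14 high, 0.35 to 0.65 kg. Lies before the plate. Origin: middle of its underside; +x from tail to nose, +z up. Seating: 4 N or more on the buffer, kept 0.3 s, over 16 N is too hard; it gives 1 mm per 3 N (6 mm at most) and on release springs the tray back a millimetre or so; they must stay in touch.
- tray_grip (a point): where to grasp the tray: centre of the upper part of its upright black grip, a flat tab 12 mm thick (along the tray's x), 56 mm wide (along y), reaching from the tray floor to 66 mm above the tray's underside; this point is 72 mm behind the tray's middle (18 mm ahead of the tail edge) and 46 mm above its underside. Axes as the tray's.
- tray_nose (a point): middle of the lower front edge of the tray, 90 mm ahead of its middle, at its underside
- tray_tail (a point): middle of the lower rear edge of the tray, 90 mm behind its middle, at its underside
- cup: white espresso cup without handle, 62 mm across the rim, 55 mm high, about 0.14 kg, standing loose on the front half of the tray. Origin: centre of its underside; z up.
- pod0_mid (a point): white coffee pod, 51 mm across, 44 mm high, bystander; its centre
- pod1_mid (a point): white coffee pod, same size, bystander; its centre
- pod2_mid (a point): white coffee pod, same size, bystander; its centre
- mug_mid (a point): white mug upside down, 82 mm across, 95 mm high, with a handle, bystander; its centre
- bowl_mid (a point): white bowl, 116 mm across, 55 mm high, bystander; its centre
- spoon_grip (a point): steel spoon 140 mm long lying on the counter, bystander; middle of its handle

How it is judged:
By the outcome, as a careful person would: the job done as asked, in the order asked, and still so for the second after the job is handed in, with the robot touching nothing.
It also fails if it takes over 58 s, if anything falls off the work surface, if the arm or the gripper's body presses on something with over 40 N, if the wrist force passes 120 N, or if a joint passes its speed limit or range.

## Working session

There is one attempt and no reset: what is moved stays moved. The work goes in short steps, Python scripts to look and compute and a tool call to move; the robot and the scene stay as the last step left them, time stands still between calls to the robot, and variables do not carry over. Pictures are saved under pics/ and viewed, at most 10 in all, crops included, and the job is handed in when it is done.

Besides the shell and the picture viewer there is one more tool, called after "Call:" as name(argument=value, ...) on one line, values as JSON. play_rows: Moves the arm, as the interface text tells. Its arguments: {"type":"object","properties":{"moves":{"type":"array","items":{"type":"object","properties":{"slide":{"type":"array","items":{"type":"number"}},"dr":{"type":"array","items":{"type":"number"}},"fingers":{"type":"number"}}}},"squeeze":{"type":"number"}},"required":["moves"]}

```bash
ls; mkdir -p pics; python3 - <<'E'
from station import arm
import cv2,pickle,numpy as np
s=arm.observe();print({k:np.round(v,3) for k,v in s.items()},arm.grip_depth)
d={}
for n in("scene","side"):
    d[n]=arm.read_camera(n);cv2.imwrite(f"pics/{n}0.png",d[n]["image"][:,:,::-1])
    c=d[n];print(n,-c["R"].T@c["t"],c["camera_matrix"][0])
pickle.dump(d,open("d0.pkl","wb"))
E
```

```text
pics
{'t': np.float64(0.0), 'q': array([ 1.241,  0.707, -0.028,  1.485,  0.022,  0.951, -0.075]), 'joint_vel': array([ 0.001,  0.001, -0.   , -0.001, -0.001, -0.001,  0.   ]), 'tau': array([ 0.0000e+00, -8.8322e+01,  1.2350e+00, -2.3617e+01,  1.7000e-02,
        7.0000e-03, -0.0000e+00]), 'ee_pos': array([ 163.139, -551.077,  230.819]), 'tool_rot': array([-3.108, -0.45 ,  0.   ]), 'ft_force': array([ 0.348, -0.419, -0.47 ]), 'wrist_torque': array([ 0.05 ,  0.019, -0.024]), 'grip_force': np.float64(0.0), 'width': np.float64(85.204)} -18.700000000000003
scene [1681.17779431  -10.47360386  785.92720382] [519.05658524   0.         277.61839756]
side [ 286.85532748 -608.83525518  495.81687384] [388.49655011   0.         275.5547425 ]
```

View pics/scene0.png

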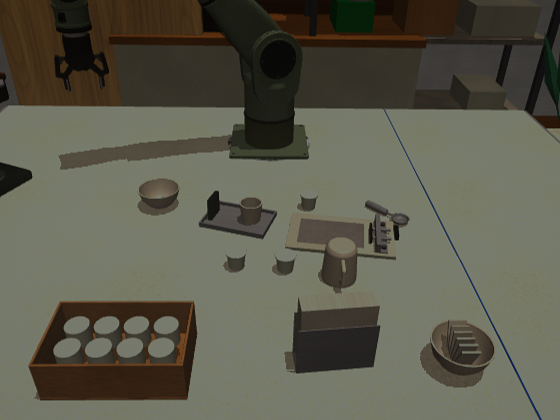

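View pics/side0.png

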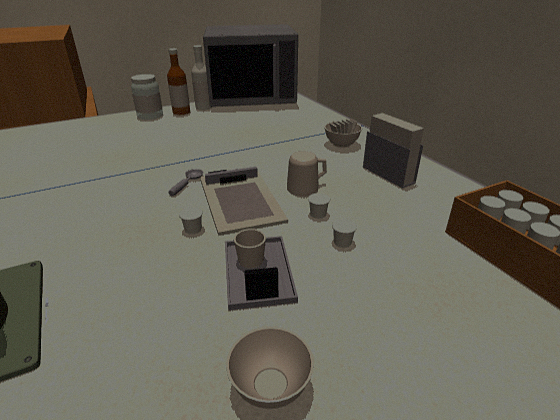

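The scene view shows the tray at about (238,218) with its grip at (213,204), and the plate at (343,235) with its stop on the right at (383,235). In the side view, the tray is at (260,270), its grip at (262,283), and the plate at (243,203). The plate's +x runs roughly along world +y.

```bash
cat >h.py <<'E'
import numpy as np,cv2,pickle
def ray(c,uv,z):
    uv=np.atleast_2d(np.float64(uv));K=c["camera_matrix"];o=-c["R"].T@c["t"]
    d=np.c_[uv,np.ones(len(uv))]@np.linalg.inv(K).T@c["R"]
    return o+d*((z-o[2])/d[:,2])[:,None]
def pix(c,X):
    p=(np.atleast_2d(X)@c["R"].T+c["t"])@c["camera_matrix"].T
    return p[:,:2]/p[:,2:]
def topdown(c,box,z,s):  # rectify plane z; box x0,x1,y0,y1; s px/mm ; columns = y, rows = -x
    x0,x1,y0,y1=box;W=np.array([[x1,y0,z],[x1,y1,z],[x0,y1,z],[x0,y0,z]],float)
    w,h=int((y1-y0)*s),int((x1-x0)*s)
    M=cv2.getPerspectiveTransform(np.float32(pix(c,W)),np.float32([[0,0],[w,0],[w,h],[0,h]]))
    return cv2.warpPerspective(c["image"],M,(w,h))[:,:,::-1]
E
python3 - <<'E'
from h import *
d=pickle.load(open("d0.pkl","rb"))
c=d["side"]
print(ray(c,[[228,306],[297,301],[284,240],[227,241]],10))
print("plate",ray(c,[[218,231],[286,221]],9), "grip top",ray(c,[262,268],66))
im=c["image"][150:320,170:340,::-1]
a=cv2.resize(im,(600,600),interpolation=cv2.INTER_CUBIC)
cv2.imwrite("pics/sidecrop.png",cv2.convertScaleAbs(a,alpha=1.5,beta=10))
E
```

```text
[[ 418.01682427 -152.87188678   10.        ]
 [ 527.07090743 -195.37928099   10.        ]
 [ 587.08314017  -31.56395839   10.        ]
 [ 479.9809342    19.41059879   10.        ]]
plate [[475.55952749  63.52556072   9.        ]
 [624.35465665  30.56178679   9.        ]] grip top [[ 483.7609922 -150.6294543   66.       ]]
```

View pics/sidecrop.png

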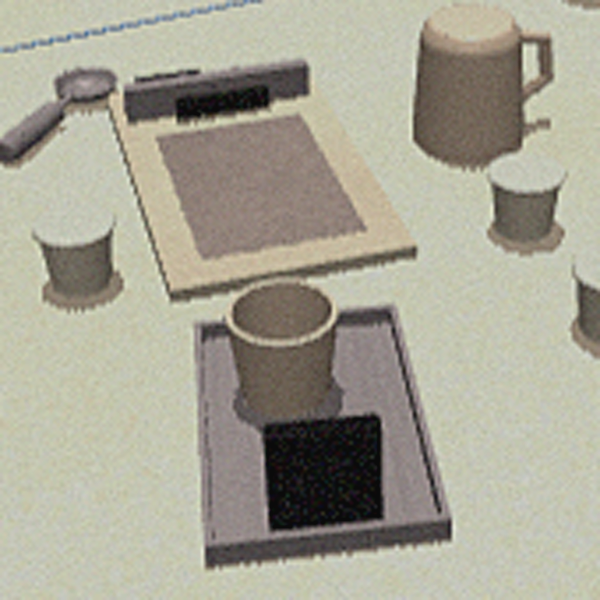

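The crop shows the tray's rim-top corners at (206,547), (451,523), (397,308) and (196,325). The plate's top front corners are at (170,293) and (416,250), with the stop and buffer at (220,95). I'll convert these to world coordinates.

```bash
python3 - <<'E'
from h import *
d=pickle.load(open("d0.pkl","rb"))
c=d["side"]
f=lambda p,z:ray(c,(np.array(p)+.5)*170/600-.5+[170,150],z)
def ang(v):return np.degrees(np.arctan2(v[1],v[0]))
T=f([[206,547],[451,523],[397,308],[196,325]],14);print(T.round(1))
tail=(T[0]+T[1])/2;nose=(T[2]+T[3])/2;print("tray",tail,nose,np.linalg.norm(nose-tail),np.linalg.norm(T[0]-T[1]),np.linalg.norm(T[2]-T[3]),ang(nose-tail),ang(T[0]-T[1])-90,(tail+nose)/2)
P=f([[170,293],[416,250]],9);B=f([[108,95]],9);print("plate",P,np.linalg.norm(P[0]-P[1]),(P[0]+P[1])/2,ang(P[0]-P[1])-90,ang(B[0]-P[0]),np.linalg.norm(B[0]-P[0]))
G=f([[268,423],[381,413]],66);print("grip",G,G.mean(0),np.linalg.norm(G[0]-G[1]))
L=f([[126,87],[309,62]],35);print("ledge top",L,L.mean(0),np.linalg.norm(L[0]-L[1]))
Bf=f([[178,122],[270,107]],11);print("buffer bottom",Bf,Bf.mean(0),np.linalg.norm(Bf[0]-Bf[1]))
s=d["scene"];img=s["image"].copy()
pts=np.vstack([T,P,G,L]);
for p in pix(s,pts):cv2.circle(img,tuple(np.int32(p.round())),0,(255,0,0),-1)
a=cv2.resize(img[175:275,190:420],(800,348),interpolation=cv2.INTER_NEAREST)[:,:,::-1]
cv2.imwrite("pics/scenecrop.png",cv2.convertScaleAbs(a,alpha=1.5,beta=10))
E
```

```text
[[ 418.  -153.7   14. ]
 [ 529.3 -192.6   14. ]
 [ 586.1  -25.    14. ]
 [ 474.2   13.6   14. ]]
tray [ 473.68184924 -173.18071522   14.        ] [530.12741645  -5.68239563  14.        ] 176.753469906758 117.90433281597478 118.37263701174915 71.37660330674632 70.71650390444691 [501.90463285 -89.43155542  14.        ]
plate [[473.15296408  57.85755035   9.        ]
 [628.34609676  30.88209861   9.        ]] 157.52010483747148 [550.74953042  44.36982448   9.        ] 80.13944595936857 80.7822949816337 275.00317240539664
grip [[ 457.78735522 -141.60265408   66.        ]
 [ 508.53855533 -159.43971978   66.        ]] [ 483.16295527 -150.52118693   66.        ] 53.79447207388889
ledge top [[520.55690501 285.48407909  35.        ]
 [657.6490428  261.1820905   35.        ]] [589.10297391 273.3330848   35.        ] 139.2294541136892
buffer bottom [[549.60610472 259.29683652  11.        ]
 [619.39989461 249.74742043  11.        ]] [584.50299966 254.52212847  11.        ] 70.44405194299273
```

View pics/scenecrop.png

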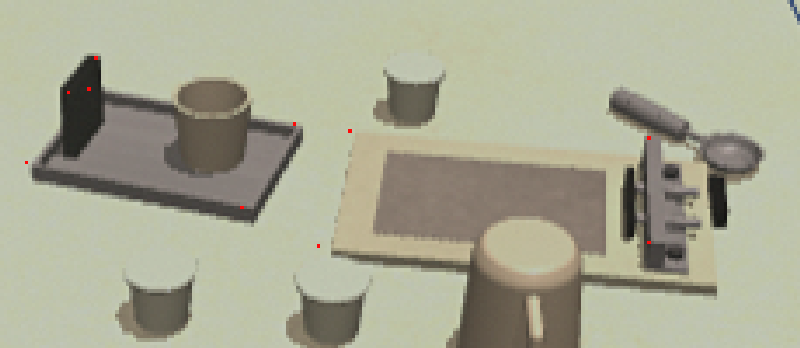

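Call:
play_rows(moves=[{"slide": [30, -21, 0], "dr": [0, 0, 0], "fingers": 100}, {"slide": [64, -44, 0], "dr": [0, 0, 0], "fingers": 100}, {"slide": [98, -67, 0], "dr": [0, 0, 0], "fingers": 100}, {"slide": [131, -90, 0], "dr": [0, 0, 0], "fingers": 100}, {"slide": [165, -114, 0], "dr": [0, 0, 0], "fingers": 100}])

```text
t: 0.52
ee_pos: [289.7, -393.6, 231.2]
tool_rot: [-3.109, -0.45, 0.0]
ft_force: [0.8, -0.8, 0.5]
width: 85.2
grip_force: 0.0
```

Call:
play_rows(moves=[{"slide": [33, -23, 0], "dr": [0, 0, 0], "fingers": 100}, {"slide": [66, -45, 0], "dr": [0, 0, 0], "fingers": 100}, {"slide": [99, -68, 0], "dr": [0, 0, 0], "fingers": 100}, {"slide": [132, -91, 0], "dr": [0, 0, 0], "fingers": 100}, {"slide": [165, -114, 0], "dr": [0, 0, 0], "fingers": 100}])

```text
t: 0.93
ee_pos: [415.8, -237.2, 231.2]
tool_rot: [-3.109, -0.45, 0.0]
ft_force: [0.8, -0.7, 0.2]
width: 85.5
grip_force: 0.0
```

Call:
play_rows(moves=[{"slide": [25, -17, -10], "dr": [0, 0, 7], "fingers": 100}, {"slide": [50, -34, -20], "dr": [0, 0, 14], "fingers": 100}, {"slide": [73, -50, -30], "dr": [0, 0, 21], "fingers": 100}, {"slide": [73, -50, -30], "dr": [0, 0, 28], "fingers": 100}, {"slide": [73, -50, -30], "dr": [0, 0, 35], "fingers": 100}])

```text
t: 1.35
ee_pos: [471.6, -168.9, 261.4]
tool_rot: [-3.1, 0.51, -0.001]
ft_force: [0.2, 0.6, -0.0]
width: 85.5
grip_force: 0.0
```

```bash
python3 - <<'E'
from station import arm
import cv2,pickle,numpy as np
c=arm.read_camera("wrist");pickle.dump(c,open("w1.pkl","wb"))
print(arm.observe()["q"],-c["R"].T@c["t"],c["R"][2])
a=cv2.resize(c["image"],(800,600),interpolation=cv2.INTER_CUBIC)[:,:,::-1]
cv2.imwrite("pics/w1.png",cv2.convertScaleAbs(a,alpha=1.4,beta=10))
E
```

```text
[ 0.13563536  0.57254746  0.25735277  1.70665903 -0.17923164  0.88565127
 -1.44018772] [ 537.31236863 -191.40014306  403.4146835 ] [-0.25744954  0.08844341 -0.96223568]
```

View pics/w1.png

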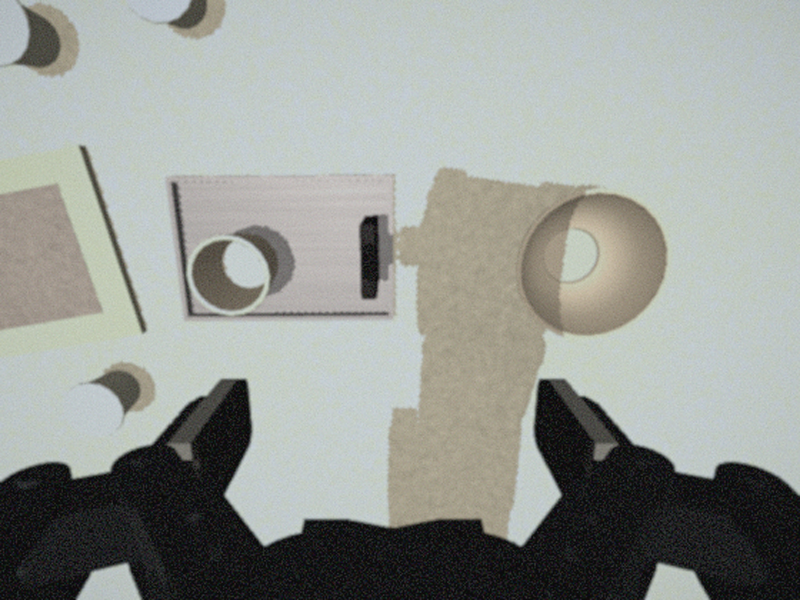

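The wrist view shows the tray's rim corners at (167,178), (187,319), (395,320) and (395,175), the grip top at (369,257) and the plate's front edge from (83,147) to (145,331).

```bash
python3 - <<'E'
from h import *
c=pickle.load(open("w1.pkl","rb"))
f=lambda p,z:ray(c,(np.array(p)+.5)*.7-.5,z)
def ang(v):return np.degrees(np.arctan2(v[1],v[0]))
n=np.linalg.norm
T=f([[167,178],[187,319],[395,320],[395,175]],14);print(T.round(1))
nose=(T[0]+T[1])/2;tail=(T[2]+T[3])/2
print("tray",nose,tail,(nose+tail)/2,n(nose-tail),n(T[0]-T[1]),n(T[2]-T[3]),ang(nose-tail),ang(T[1]-T[0])-90,ang(T[2]-T[3])-90)
P=f([[83,147],[145,331]],9);print("plate",P,P.mean(0),n(P[0]-P[1]),ang(P[1]-P[0])-90)
G=f([[367,216],[367,298]],66);print("grip top",G,n(G[0]-G[1]));Gx=f([[362,257],[378,257]],66);print(Gx,n(Gx[0]-Gx[1]))
print("cup rim",f([[230,275]],61))
D=c["depth"]
for p in ([100,100],[300,250],[20,220],[368,257]):
  print(p,D[int(p[1]*.7),int(p[0]*.7)])
hsv=c["image"];print(c["R"].round(3))
E
```

```text
[[ 586.6  -19.4   14. ]
 [ 475.1   16.    14. ]
 [ 417.4 -152.6   14. ]
 [ 531.2 -190.8   14. ]]
tray [530.84321416  -1.70970668  14.        ] [ 474.26713808 -171.69743153   14.        ] [502.55517612 -86.70356911  14.        ] 179.15546038554328 116.94965258092094 120.0361927636064 71.59129483184182 72.38581187939715 71.43699812108272
plate [[629.75924523  35.0511999    9.        ]
 [476.01897407  58.20577327   9.        ]] [552.88910965  46.62848658   9.        ] 155.47413047346137 81.43514679929169
grip top [[ 511.99181437 -163.53131155   66.        ]
 [ 455.98477893 -143.72284843   66.        ]] 59.40676081386809
[[ 485.7934554  -150.47205      66.        ]
 [ 482.1372432  -161.31761012   66.        ]] 11.445263733718095
cup rim [[503.38336375 -53.57110935  61.        ]]
[100, 100] 373.91135
[300, 250] 403.15692
[20, 220] 390.1626
[368, 257] 342.6261
[[-0.32  -0.948 -0.002]
 [-0.912  0.307  0.272]
 [-0.257  0.088 -0.962]]
```

Call:
play_rows(moves=[{"slide": [2, -8, 30], "dr": [0, 0, 0], "fingers": 70}, {"slide": [4, -15, 70], "dr": [0, 0, 0], "fingers": 70}, {"slide": [4.4, -15.2, 110], "dr": [0, 0, 0], "fingers": 70}, {"slide": [4.4, -15.2, 150], "dr": [0, 0, 0], "fingers": 70}, {"slide": [4.4, -15.2, 180], "dr": [0, 0, 0], "fingers": 70}], squeeze=60)

```text
t: 1.82
ee_pos: [478.7, -157.0, 78.5]
tool_rot: [-3.101, 0.5, 0.003]
ft_force: [1.0, -0.0, -0.3]
width: 59.8
grip_force: 0.0
```

Call:
play_rows(moves=[{"slide": [0, 0, 20], "dr": [0, 0, 0], "fingers": 70}, {"slide": [0, 0, 40], "dr": [0, 0, 0], "fingers": 70}, {"slide": [0, 0, 51], "dr": [0, 0, 0], "fingers": 70}, {"slide": [0, 0, 54], "dr": [0, 0, 0], "fingers": 70}, {"slide": [0, 0, 54], "dr": [0, 0, 0], "fingers": 70}])

```text
t: 2.23
ee_pos: [479.5, -157.4, 27.1]
tool_rot: [-3.101, 0.504, 0.001]
ft_force: [-0.6, 0.6, -0.3]
width: 60.0
grip_force: 0.0
```

```bash
python3 - <<'E'
from station import arm
import cv2,pickle,numpy as np
c=arm.read_camera("wrist");pickle.dump(c,open("w2.pkl","wb"))
s=arm.read_camera("side");pickle.dump(s,open("s2.pkl","wb"))
print(arm.observe()["ee_pos"])
a=cv2.resize(c["image"],(560,420))
b=cv2.resize(s["image"][200:330,190:340],(240,208),interpolation=cv2.INTER_CUBIC)
a=np.hstack([a,np.vstack([b,np.zeros((212,240,3),np.uint8)])])[:,:,::-1]
cv2.imwrite("pics/w2.png",cv2.convertScaleAbs(a,alpha=1.4,beta=10))
E
```

```text
[ 480.09965288 -157.50045249   28.22219954]
```

View pics/w2.png

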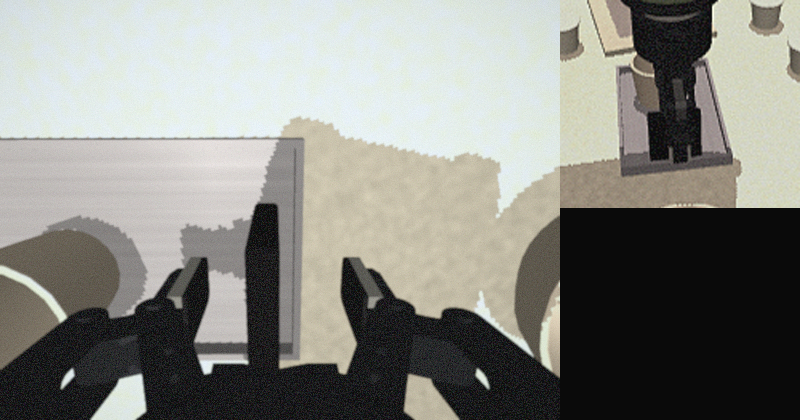

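The tab at column 265 sits between the fingers at 205 and 345, roughly centred and clear of the cup and bowl, so I'm closing.

Call:
play_rows(moves=[{"slide": [0, 0, 0], "dr": [0, 0, 0], "fingers": 10}, {"slide": [0, 0, 0], "dr": [0, 0, 0], "fingers": 5}, {"slide": [0, 0, 0], "dr": [0, 0, 0], "fingers": 0}, {"slide": [0, 0, 0], "dr": [0, 0, 0], "fingers": 0}, {"slide": [0, 0, 0], "dr": [0, 0, 0], "fingers": 0}], squeeze=60)

```text
t: 2.75
ee_pos: [480.1, -157.1, 27.8]
tool_rot: [-3.1, 0.505, -0.001]
ft_force: [0.2, 2.6, 11.0]
width: 11.0
grip_force: 59.4
```

Call:
play_rows(moves=[{"slide": [0, 0, 0], "dr": [0, 0, 0], "fingers": 0}, {"slide": [0, 0, 0], "dr": [0, 0, 0], "fingers": 0}, {"slide": [0, 0, 0], "dr": [0, 0, 0], "fingers": 0}, {"slide": [0, 0, 0], "dr": [0, 0, 0], "fingers": 0}])

```text
t: 3.08
ee_pos: [480.0, -157.1, 27.8]
tool_rot: [-3.1, 0.505, -0.001]
ft_force: [-0.4, 3.7, 10.2]
width: 11.4
grip_force: 59.4
```

```bash
python3 - <<'E'
from station import arm
import numpy as np
s=arm.observe();print({k:np.round(s[k],3) for k in("ee_pos","tool_rot","ft_force","wrist_torque","width","grip_force","q")})
E
```

```text
{'ee_pos': array([ 480.041, -157.063,   27.812]), 'tool_rot': array([-3.10e+00,  5.05e-01, -1.00e-03]), 'ft_force': array([-0.424,  3.65 , 10.223]), 'wrist_torque': array([0.582, 0.073, 0.003]), 'width': np.float64(11.376), 'grip_force': np.float64(59.43), 'q': array([ 0.201,  0.956,  0.096,  1.913, -0.284,  0.285, -1.364])}
```

Call:
play_rows(moves=[{"slide": [1, -1.3, 0], "dr": [0, 0, 0], "fingers": 0}, {"slide": [4, -5.2, 0], "dr": [0, 0, -0.7], "fingers": 0}, {"slide": [8, -10.5, 0], "dr": [0, 0, -1.7], "fingers": 0}, {"slide": [12, -15.7, 0], "dr": [0, 0, -2.7], "fingers": 0}, {"slide": [16, -21, 0], "dr": [0, 0, -3.7], "fingers": 0}])

```text
t: 3.5
ee_pos: [501.2, -143.4, 27.8]
tool_rot: [3.114, -0.405, -0.001]
ft_force: [-5.8, -6.1, 10.2]
width: 11.5
grip_force: 59.7
```

```bash
python3 - <<'E'
from station import arm
import numpy as np
from scipy.spatial.transform import Rotation as R
s=arm.observe();print({k:np.round(s[k],3) for k in("ee_pos","tool_rot","ft_force","wrist_torque","width","grip_force")})
M=R.from_rotvec(s["tool_rot"]).as_matrix();print(M.round(4),(M.T@(np.array([525.3,-126.4,27.8])-s["ee_pos"])).round(2), 90+np.degrees(np.arctan2(M[1,0],M[0,0])))
E
```

```text
{'ee_pos': array([ 501.249, -143.399,   27.813]), 'tool_rot': array([ 3.114e+00, -4.050e-01, -1.000e-03]), 'ft_force': array([-5.806, -6.106, 10.176]), 'wrist_torque': array([-0.96 ,  1.042,  0.226]), 'width': np.float64(11.456), 'grip_force': np.float64(59.736)}
[[ 9.668e-01 -2.556e-01 -6.000e-04]
 [-2.556e-01 -9.668e-01 -1.200e-03]
 [-3.000e-04  1.300e-03 -1.000e+00]] [ 1.891e+01 -2.258e+01 -2.000e-02] 75.19024468364347
```

Call:
play_rows(moves=[{"slide": [4.5, -5.5, 0], "dr": [0, 0, -1.3], "fingers": 0}, {"slide": [9, -11, 0], "dr": [0, 0, -2.6], "fingers": 0}, {"slide": [13.5, -16.5, 0], "dr": [0, 0, -3.9], "fingers": 0}, {"slide": [17, -20.8, 0], "dr": [0, 0, -5.1], "fingers": 0}, {"slide": [18.2, -22, 0], "dr": [0, 0, -5.7], "fingers": 0}])

```text
t: 3.92
ee_pos: [525.0, -126.3, 27.8]
tool_rot: [3.131, -0.248, 0.0]
ft_force: [-6.2, -5.6, 11.4]
width: 11.6
grip_force: 59.9
```

```bash
python3 - <<'E'
from station import arm
import numpy as np,cv2,pickle
s=arm.observe();print({k:np.round(s[k],3) for k in("ee_pos","tool_rot","ft_force","wrist_torque")})
d={n:arm.read_camera(n) for n in("scene","side")};pickle.dump(d,open("d3.pkl","wb"))
a=cv2.resize(d["scene"]["image"][180:270,200:420],(800,327),interpolation=cv2.INTER_CUBIC)
b=cv2.resize(d["side"]["image"][160:300,180:330],(290,270),interpolation=cv2.INTER_CUBIC)
a=np.vstack([a,np.hstack([b,np.zeros((270,510,3),np.uint8)])])[:,:,::-1]
cv2.imwrite("pics/d3.png",cv2.convertScaleAbs(a,alpha=1.5,beta=10))
E
```

```text
{'ee_pos': array([ 525.004, -126.319,   27.843]), 'tool_rot': array([ 3.131, -0.248,  0.   ]), 'ft_force': array([-6.192, -5.602, 11.369]), 'wrist_torque': array([-0.972,  1.111, -0.064])}
```

View pics/d3.png

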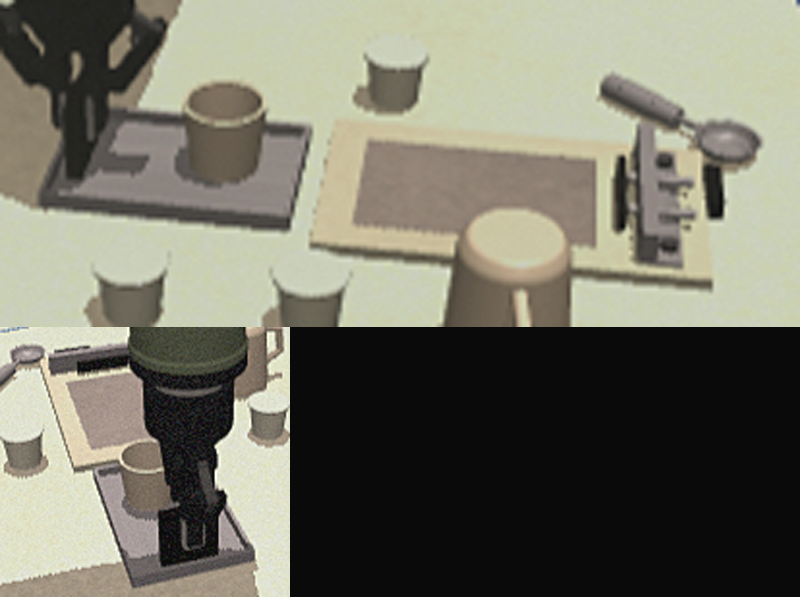

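Scene crop: the tray nose's rim top runs from (312,124) to (292,216), with the near tail corner at (42,195). The plate's front edge runs from (337,121) to (311,238), and its near back corner is at (713,277). I'll check the relative alignment within this one camera.

```bash
python3 - <<'E'
from h import *
d=pickle.load(open("d3.pkl","rb"));c=d["scene"]
f=lambda p,z:ray(c,(np.array(p)+.5)*220/800-.5+[200,180],z)
def ang(v):return np.degrees(np.arctan2(v[1],v[0]))
N=f([[312,124],[292,216],[42,195]],14);P=f([[337,121],[311,238],[713,277]],9)
for A in(N,P):print(A.round(1),A[:2].mean(0).round(1),np.linalg.norm(A[0]-A[1]),ang(A[0]-A[1])-90,np.linalg.norm(A[2]-A[1]),ang(A[1]-A[2]),ang(A[2]-A[1]))
y=np.radians(81);u=np.array([np.cos(y),np.sin(y)]);n=np.array([-u[1],u[0]])
D=(N[:2].mean(0)-P[:2].mean(0))[:2];print(D@u,D@n)
c=d["side"]; # side: crop scale 290/150
f=lambda p,z:ray(c,(np.array(p)+.5)*150/290-.5+[180,160],z)
N=f([[95,472-327],[131,571-327]],14);P=f([[75,465-327],[42,362-327]],9);print(N,P,ang(N[0]-N[1]),ang(P[1]-P[0]),(N[0]-P[0])[:2]@n,(N[0]-P[0])[:2]@u)
E
```

```text
[[ 490.5   45.1   14. ]
 [ 608.8   27.4   14. ]
 [ 583.9 -149.2   14. ]] [549.6  36.2  14. ] 119.68105345306552 81.492822346493 178.3333723302533 81.96318282996904 -98.03681717003097
[[478.5  64.5   9. ]
 [627.9  40.2   9. ]
 [671.6 311.    9. ]] [553.2  52.4   9. ] 151.4009626849042 80.73776345274996 274.30876006208473 -99.17654313536305 80.82345686463697
-16.511616838537346 0.9619113041637498
[[ 489.60400423   33.06209712   14.        ]
 [ 464.59619064 -127.3137954    14.        ]] [[476.45345977  62.4894367    9.        ]
 [517.92561794 320.32086956   9.        ]] 81.13709967190566 80.86224963203283 -17.59208955831458 -27.007841812606564
```

Call:
play_rows(moves=[{"slide": [0.5, 0.3, -0.15], "dr": [0.5, 0, 0], "fingers": 0}, {"slide": [1, 0.8, -0.45], "dr": [1.5, 0, 0], "fingers": 0}, {"slide": [1.5, 1.3, -0.75], "dr": [2.5, 0, 0], "fingers": 0}, {"slide": [1.5, 1.8, -1.05], "dr": [3.5, 0, 0], "fingers": 0}, {"slide": [1.5, 2, -1.2], "dr": [4, 0, 0], "fingers": 0}])

```text
t: 4.43
ee_pos: [525.3, -128.1, 28.9]
tool_rot: [-3.061, 0.244, -0.007]
ft_force: [-5.3, 2.5, 8.2]
width: 11.3
grip_force: 59.3
```

```bash
cat >st.py <<'E'
from station import arm
import numpy as np
from scipy.spatial.transform import Rotation as R
s=arm.observe();M=R.from_rotvec(s["tool_rot"]).as_matrix();y=np.radians(80.85)
u=np.array([np.cos(y),np.sin(y),0]);n=np.array([-u[1],u[0],0])
X=-M[:,1] # tray x
G=s["ee_pos"];d=G-[552,45.5,0]
Z=-M[:,2];g=G+Z*(18.7-46)  # underside below grip
print("t %.2f"%s["t"],"tcp plate x %.1f lat %.1f z %.1f"%(d@u,d@n,G[2]),"yaw %.2f pitch %.2f"%(np.degrees(np.arctan2(X[1],X[0])),np.degrees(np.arcsin(X[2]))),"roll %.2f"%np.degrees(M[2,0]),"tail z %.1f nose z %.1f nose px %.1f"%((g-18*X)[2],(g+162*X)[2],(g+162*X-[552,45.5,0])@u))
f=s["ft_force"];print("F u %.1f n %.1f z %.1f"%(f@u,f@n,f[2]),"torque",s["wrist_torque"].round(2),"grip",s["grip_force"].round(0))
E
python3 st.py
python3 - <<'E'
from station import arm
import pickle
pickle.dump({n:arm.read_camera(n) for n in("scene","side")},open("d4.pkl","wb"))
E
```

```text
t 4.43 tcp plate x -175.6 lat -1.3 z 28.9 yaw 80.88 pitch 4.08 roll -0.07 tail z 0.4 nose z 13.2 nose px -12.1Traceback (most recent call last):
  File "st.py", line 10, in <module>
    f=s["ft_force"];print("F u %.1f n %.1f z %.1f"%(f@u,f@n,f[2]),"torque",s["wrist_torque"].round(2),"grip",s["grip_force"].round(0))
                                                                                                             ^^^^^^^^^^^^^^^^^^^^^
AttributeError: 'float' object has no attribute 'round'
```

Call:
play_rows(moves=[{"slide": [0, -2, 0.1], "dr": [0, 0, 0], "fingers": 0}, {"slide": [0, -7, 0.5], "dr": [0, 0, 0], "fingers": 0}, {"slide": [0, -13, 0.9], "dr": [0, 0, 0], "fingers": 0}, {"slide": [0, -19, 1.35], "dr": [0, 0, 0], "fingers": 0}, {"slide": [0, -23, 1.65], "dr": [0, 0, 0], "fingers": 0}])

```text
t: 4.95
ee_pos: [529.9, -105.8, 28.8]
tool_rot: [-3.064, 0.244, -0.01]
ft_force: [-1.0, -4.8, 5.8]
width: 11.4
grip_force: 59.2
```

```bash
sed -i 's/,"grip",.*$/)/' st.py; python3 st.py
```

```text
t 4.95 tcp plate x -152.9 lat -2.2 z 28.8 yaw 80.88 pitch 3.93 roll 0.06 tail z 0.3 nose z 12.7 nose px 10.6
F u -4.9 n 0.3 z 5.8 torque [-2.    0.4  -0.02]
```

Call:
play_rows(moves=[{"slide": [0, -4, 0.3], "dr": [0, 0, 0], "fingers": 0}, {"slide": [-0.3, -9, 0.6], "dr": [0, 0, 0], "fingers": 0}, {"slide": [-0.5, -14, 1.0], "dr": [0, 0, 0], "fingers": 0}, {"slide": [-0.5, -18, 1.3], "dr": [0, 0, 0], "fingers": 0}, {"slide": [-0.5, -20, 1.4], "dr": [0, 0, 0], "fingers": 0}])

```text
t: 5.37
ee_pos: [532.6, -85.9, 28.8]
tool_rot: [-3.064, 0.244, -0.01]
ft_force: [-0.5, -4.9, 5.1]
width: 11.7
grip_force: 59.3
```

```bash
python3 st.py; python3 - <<'E'
from station import arm
import numpy as np,cv2,pickle
d={n:arm.read_camera(n) for n in("scene","side","wrist")};pickle.dump(d,open("d5.pkl","wb"))
a=cv2.resize(d["scene"]["image"][180:270,200:420],(800,327),interpolation=cv2.INTER_CUBIC)
b=cv2.resize(d["side"]["image"][160:300,180:330],(290,270),interpolation=cv2.INTER_CUBIC)
w=cv2.resize(d["wrist"]["image"],(360,270))
a=np.vstack([a,np.hstack([b,w,np.zeros((270,150,3),np.uint8)])])[:,:,::-1]
cv2.imwrite("pics/d5.png",cv2.convertScaleAbs(a,alpha=1.5,beta=10))
E
```

```text
t 5.37 tcp plate x -132.9 lat -1.7 z 28.8 yaw 80.88 pitch 3.93 roll 0.06 tail z 0.3 nose z 12.7 nose px 30.6
F u -4.9 n -0.3 z 5.1 torque [-1.94  0.36  0.08]
```

View pics/d5.png

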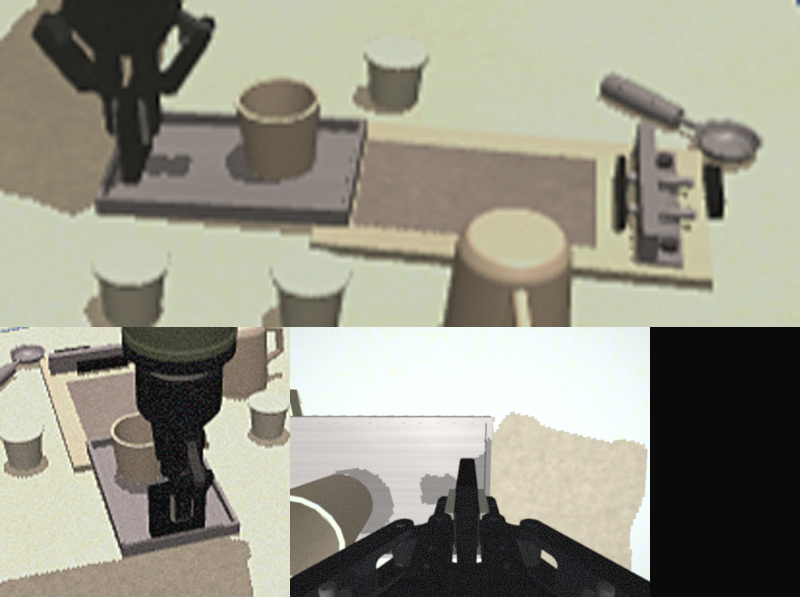

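Call:
play_rows(moves=[{"slide": [0, -0.15, 0.1], "dr": [-0.25, 0, 0], "fingers": 0}, {"slide": [0, -0.25, 0.15], "dr": [-0.5, 0, 0], "fingers": 0}, {"slide": [0, -0.25, 0.15], "dr": [-0.5, 0, 0], "fingers": 0}])

```text
t: 5.77
ee_pos: [532.6, -85.7, 28.8]
tool_rot: [-3.072, 0.245, -0.009]
ft_force: [-0.5, -3.2, 7.1]
width: 11.4
grip_force: 59.6
```

```bash
python3 st.py
```

```text
t 5.77 tcp plate x -132.6 lat -1.7 z 28.8 yaw 80.88 pitch 3.44 roll 0.06 tail z 0.4 nose z 11.2 nose px 30.7
F u -3.2 n -0.0 z 7.1 torque [-0.79  0.19  0.  ]
```

Call:
play_rows(moves=[{"slide": [0, -0.3, -0.9], "dr": [-0.4, 0, 0], "fingers": 0}, {"slide": [0, -0.8, -2.7], "dr": [-1.2, 0, 0], "fingers": 0}, {"slide": [0, -1.4, -5.0], "dr": [-2.2, 0, 0], "fingers": 0}, {"slide": [0, -1.9, -7.1], "dr": [-3.1, 0, 0], "fingers": 0}, {"slide": [0, -2.2, -8.0], "dr": [-3.44, 0, 0], "fingers": 0}])

```text
t: 6.18
ee_pos: [532.8, -82.7, 36.8]
tool_rot: [3.132, -0.247, 0.0]
ft_force: [0.4, -1.2, -1.8]
width: 11.3
grip_force: 58.7
```

```bash
python3 st.py
```

```text
t 6.18 tcp plate x -129.6 lat -1.5 z 36.8 yaw 80.96 pitch -0.02 roll 0.02 tail z 9.5 nose z 9.5 nose px 32.4
F u -1.1 n -0.6 z -1.8 torque [-0.3  -0.12 -0.06]
```

Call:
play_rows(moves=[{"slide": [0, -3, 0], "dr": [0, 0, 0], "fingers": 0}, {"slide": [0, -8, 0], "dr": [0, 0, 0], "fingers": 0}, {"slide": [0, -15, 0], "dr": [0, 0, 0], "fingers": 0}, {"slide": [0, -23, 0], "dr": [0, 0, 0], "fingers": 0}, {"slide": [0, -31, 0], "dr": [0, 0, 0], "fingers": 0}])

```text
t: 6.6
ee_pos: [537.6, -52.1, 36.5]
tool_rot: [-3.13, 0.25, -0.0]
ft_force: [-0.5, -4.4, 3.1]
width: 11.3
grip_force: 59.3
```

Call:
play_rows(moves=[{"slide": [0, -8, 0], "dr": [0, 0, 0], "fingers": 0}, {"slide": [0, -16, 0], "dr": [0, 0, 0], "fingers": 0}, {"slide": [0, -24, 0], "dr": [0, 0, 0], "fingers": 0}, {"slide": [0, -32, 0], "dr": [0, 0, 0], "fingers": 0}, {"slide": [0, -40, 0], "dr": [0, 0, 0], "fingers": 0}])

```text
t: 7.02
ee_pos: [544.1, -12.9, 36.7]
tool_rot: [-3.131, 0.25, -0.001]
ft_force: [-1.2, -6.8, 7.6]
width: 11.2
grip_force: 60.0
```

Call:
play_rows(moves=[{"slide": [0, -8, 0], "dr": [0, 0, 0], "fingers": 0}, {"slide": [0, -16, 0], "dr": [0, 0, 0], "fingers": 0}, {"slide": [0, -23, 0], "dr": [0, 0, 0], "fingers": 0}, {"slide": [0, -28, 0], "dr": [0, 0, 0], "fingers": 0}, {"slide": [0, -30, 0], "dr": [0, 0, 0], "fingers": 0}])

```text
t: 7.43
ee_pos: [548.8, 17.1, 36.8]
tool_rot: [-3.131, 0.248, -0.001]
ft_force: [-0.8, -7.5, 8.7]
width: 11.1
grip_force: 60.2
```

```bash
python3 st.py; python3 - <<'E'
from station import arm
import numpy as np,cv2,pickle
d={n:arm.read_camera(n) for n in("scene","side","wrist")};pickle.dump(d,open("d6.pkl","wb"))
a=cv2.resize(d["scene"]["image"][180:270,200:420],(800,327),interpolation=cv2.INTER_CUBIC)
b=cv2.resize(d["side"]["image"][160:300,180:330],(290,270),interpolation=cv2.INTER_CUBIC)
w=cv2.resize(d["wrist"]["image"],(360,270))
a=np.vstack([a,np.hstack([b,w,np.zeros((270,150,3),np.uint8)])])[:,:,::-1]
cv2.imwrite("pics/d6.png",cv2.convertScaleAbs(a,alpha=1.5,beta=10))
E
```

```text
t 7.43 tcp plate x -28.5 lat -1.4 z 36.8 yaw 80.93 pitch 0.06 roll 0.03 tail z 9.5 nose z 9.7 nose px 133.5
F u -7.6 n -0.4 z 8.7 torque [-1.46  0.23 -0.01]
```

View pics/d6.png

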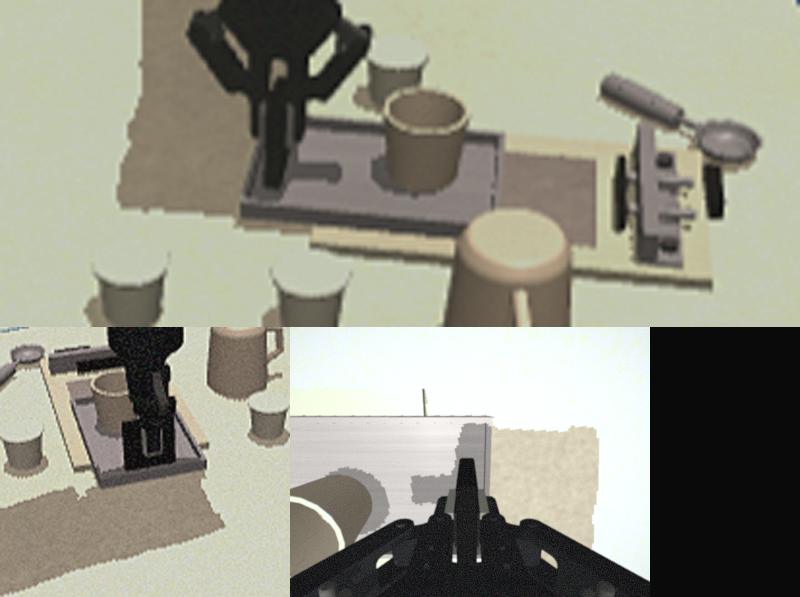

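The scene crop shows the nose at (500,135)–(492,225) with about 75 mm still to go to the buffer at (620,190), and the cup standing. I'll check the lateral margins from the wrist view (right side) and the side view (left side).

```bash
python3 - <<'E'
from h import *
d=pickle.load(open("d6.pkl","rb"))
y=np.radians(80.9);u=np.array([np.cos(y),np.sin(y)]);n=np.array([-u[1],u[0]]);o=np.array([552,45.5])
pr=lambda s,X:print(s,[( round(float((x[:2]-o)@u),1),round(float((x[:2]-o)@n),1)) for x in X])
c=d["wrist"];f=lambda p,z:ray(c,(np.array(p)-[290,327]+.5)*560/360-.5,z)
pr("w plate corner",f([[425,390]],9));pr("w rim",f([[330,416],[425,416],[489,416]],23))
c=d["side"];f=lambda p,z:ray(c,(np.array(p)-[0,327]+.5)*150/290-.5+[180,160],z)
pr("s plate left",f([[75,466],[42,362]],9));pr("s rim tail L,R, nose L",f([[98,475],[206,459],[68,392]],23));pr("plate R front",f([[209,445]],9))
# enlarged crop of side + wrist
a=cv2.resize(d["side"]["image"][170:245,195:300],(800,571),interpolation=cv2.INTER_CUBIC)[:,:,::-1]
cv2.imwrite("pics/s6.png",cv2.convertScaleAbs(a,alpha=1.5,beta=10))
E
```

```text
w plate corner [(2.7, -79.4)]
w rim [(68.5, -61.0), (0.9, -61.1), (-44.5, -61.2)]
s plate left [(2.9, 77.6), (266.0, 77.1)]
s rim tail L,R, nose L [(-40.9, 59.5), (-48.5, -59.3), (145.8, 59.7)]
plate R front [(-3.8, -78.0)]
```

View pics/s6.png

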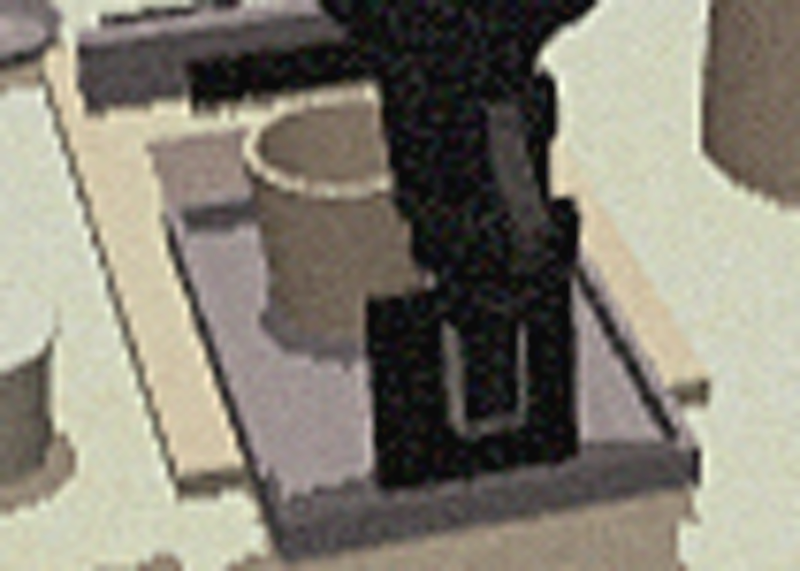

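The two views agree that yaw is square and that the tray sits about 0.5 mm to the right, so I'll correct that while advancing. I'll feel for the buffer next.

Call:
play_rows(moves=[{"slide": [0, -3, 0], "dr": [0, 0, 0], "fingers": 0}, {"slide": [-0.2, -10, -0.2], "dr": [0, 0, 0], "fingers": 0}, {"slide": [-0.4, -18, -0.3], "dr": [0, 0, 0], "fingers": 0}, {"slide": [-0.6, -26, -0.3], "dr": [0, 0, 0], "fingers": 0}, {"slide": [-0.6, -33, -0.3], "dr": [0, 0, 0], "fingers": 0}])

```text
t: 8.0
ee_pos: [553.2, 50.2, 36.9]
tool_rot: [-3.13, 0.248, 0.0]
ft_force: [-0.9, -4.1, 1.6]
width: 11.2
grip_force: 59.2
```

Call:
play_rows(moves=[{"slide": [0, -6, 0], "dr": [0, 0, 0], "fingers": 0}, {"slide": [0, -11, 0], "dr": [0, 0, 0], "fingers": 0}, {"slide": [0, -14, 0], "dr": [0, 0, 0], "fingers": 0}, {"slide": [0, -15.5, 0], "dr": [0, 0, 0], "fingers": 0}, {"slide": [0, -17, 0], "dr": [0, 0, 0], "fingers": 0}])

```text
t: 8.42
ee_pos: [555.8, 65.7, 36.8]
tool_rot: [-3.131, 0.249, 0.0]
ft_force: [-1.2, -3.8, 0.2]
width: 11.4
grip_force: 59.0
```

```bash
python3 st.py
```

```text
t 8.42 tcp plate x 20.5 lat -0.6 z 36.8 yaw 80.89 pitch 0.06 roll -0.02 tail z 9.5 nose z 9.7 nose px 182.6
F u -3.9 n 0.5 z 0.2 torque [-0.64  0.05  0.07]
```

Call:
play_rows(moves=[{"slide": [0, -1.6, 0], "dr": [0, 0, 0], "fingers": 0}, {"slide": [0, -3.2, 0], "dr": [0, 0, 0], "fingers": 0}, {"slide": [0, -4.8, 0], "dr": [0, 0, 0], "fingers": 0}, {"slide": [0, -6.4, 0], "dr": [0, 0, 0], "fingers": 0}, {"slide": [0, -8, 0], "dr": [0, 0, 0], "fingers": 0}])

```text
t: 8.83
ee_pos: [557.1, 73.8, 36.9]
tool_rot: [-3.13, 0.249, 0.0]
ft_force: [-0.1, -2.5, -2.0]
width: 11.4
grip_force: 58.6
```

Call:
play_rows(moves=[{"slide": [0, -0.8, 0], "dr": [0, 0, 0], "fingers": 0}, {"slide": [0, -1.6, 0], "dr": [0, 0, 0], "fingers": 0}, {"slide": [0, -2.4, 0], "dr": [0, 0, 0], "fingers": 0}, {"slide": [0, -3.2, 0], "dr": [0, 0, 0], "fingers": 0}, {"slide": [0, -4, 0], "dr": [0, 0, 0], "fingers": 0}])

```text
t: 9.25
ee_pos: [557.8, 77.7, 36.9]
tool_rot: [-3.13, 0.249, 0.0]
ft_force: [1.1, -0.8, -4.1]
width: 11.2
grip_force: 58.5
```

```bash
python3 st.py
```

```text
t 9.25 tcp plate x 32.7 lat -0.6 z 36.9 yaw 80.89 pitch 0.07 roll -0.01 tail z 9.6 nose z 9.8 nose px 194.7
F u -0.6 n -1.2 z -4.1 torque [-0.34 -0.   -0.02]
```

Call:
play_rows(moves=[{"slide": [0, -0.8, 0.1], "dr": [0, 0, 0], "fingers": 0}, {"slide": [0, -1.6, 0.2], "dr": [0, 0, 0], "fingers": 0}, {"slide": [0, -2.4, 0.3], "dr": [0, 0, 0], "fingers": 0}, {"slide": [0, -3.2, 0.3], "dr": [0, 0, 0], "fingers": 0}, {"slide": [0, -4, 0.3], "dr": [0, 0, 0], "fingers": 0}])

```text
t: 9.67
ee_pos: [558.6, 81.2, 36.9]
tool_rot: [-3.131, 0.25, -0.001]
ft_force: [-2.6, -4.3, 5.7]
width: 11.3
grip_force: 59.6
```

```bash
python3 st.py
```

```text
t 9.67 tcp plate x 36.3 lat -0.9 z 36.9 yaw 80.87 pitch 0.05 roll 0.03 tail z 9.5 nose z 9.7 nose px 198.3
F u -4.7 n 1.8 z 5.7 torque [-1.15  0.17 -0.01]
```

Call:
play_rows(moves=[{"slide": [0, -0.8, -0.05], "dr": [0, 0, 0], "fingers": 0}, {"slide": [0, -1.6, -0.1], "dr": [0, 0, 0], "fingers": 0}, {"slide": [0, -2.4, -0.1], "dr": [0, 0, 0], "fingers": 0}, {"slide": [0, -3.2, -0.1], "dr": [0, 0, 0], "fingers": 0}, {"slide": [0, -4, -0.1], "dr": [0, 0, 0], "fingers": 0}])

```text
t: 10.08
ee_pos: [559.2, 85.3, 36.9]
tool_rot: [-3.131, 0.25, -0.0]
ft_force: [-0.5, -6.0, 5.3]
width: 11.1
grip_force: 59.5
```

```bash
python3 st.py
```

```text
t 10.08 tcp plate x 40.5 lat -0.8 z 36.9 yaw 80.88 pitch 0.06 roll 0.01 tail z 9.6 nose z 9.7 nose px 202.5
F u -6.0 n -0.5 z 5.3 torque [-1.13  0.15 -0.04]
```

Call:
play_rows(moves=[{"slide": [0, -0.8, 0], "dr": [0, 0, 0], "fingers": 0}, {"slide": [0, -1.6, 0], "dr": [0, 0, 0], "fingers": 0}, {"slide": [0, -2.4, 0], "dr": [0, 0, 0], "fingers": 0}, {"slide": [0, -3.2, 0], "dr": [0, 0, 0], "fingers": 0}])

```text
t: 10.42
ee_pos: [559.7, 88.5, 36.9]
tool_rot: [-3.131, 0.25, -0.001]
ft_force: [-0.8, -5.4, 4.1]
width: 11.0
grip_force: 59.5
```

```bash
python3 st.py
```

```text
t 10.42 tcp plate x 43.7 lat -0.8 z 36.9 yaw 80.88 pitch 0.06 roll 0.02 tail z 9.5 nose z 9.7 nose px 205.7
F u -5.5 n -0.0 z 4.1 torque [-1.09  0.11  0.01]
```

Call:
play_rows(moves=[{"slide": [0, -0.8, 0], "dr": [0, 0, 0], "fingers": 0}, {"slide": [0, -1.6, 0], "dr": [0, 0, 0], "fingers": 0}, {"slide": [0, -2.4, 0], "dr": [0, 0, 0], "fingers": 0}, {"slide": [0, -3.2, 0], "dr": [0, 0, 0], "fingers": 0}])

```text
t: 10.75
ee_pos: [560.2, 91.7, 36.8]
tool_rot: [-3.131, 0.25, -0.0]
ft_force: [-0.3, -4.5, 4.0]
width: 11.4
grip_force: 59.5
```

```bash
python3 st.py
```

```text
t 10.75 tcp plate x 46.9 lat -0.7 z 36.8 yaw 80.88 pitch 0.06 roll 0.01 tail z 9.5 nose z 9.7 nose px 208.9
F u -4.5 n -0.4 z 4.0 torque [-1.09  0.14  0.02]
```

Call:
play_rows(moves=[{"slide": [0, -0.7, 0], "dr": [0, 0, 0], "fingers": 0}, {"slide": [0, -1.4, 0], "dr": [0, 0, 0], "fingers": 0}, {"slide": [0, -2.1, 0], "dr": [0, 0, 0], "fingers": 0}, {"slide": [0, -2.8, 0], "dr": [0, 0, 0], "fingers": 0}])

```text
t: 11.08
ee_pos: [560.6, 94.4, 36.8]
tool_rot: [-3.131, 0.25, -0.0]
ft_force: [-0.8, -4.2, 3.8]
width: 11.3
grip_force: 59.5
```

```bash
python3 st.py
```

```text
t 11.08 tcp plate x 49.7 lat -0.7 z 36.8 yaw 80.88 pitch 0.06 roll 0.01 tail z 9.5 nose z 9.7 nose px 211.7
F u -4.3 n 0.1 z 3.8 torque [-1.06  0.13  0.04]
```

Call:
play_rows(moves=[{"slide": [0, -0.7, 0], "dr": [0, 0, 0], "fingers": 0}, {"slide": [0, -1.4, 0], "dr": [0, 0, 0], "fingers": 0}, {"slide": [0, -2.1, 0], "dr": [0, 0, 0], "fingers": 0}, {"slide": [0, -2.8, 0], "dr": [0, 0, 0], "fingers": 0}])

```text
t: 11.42
ee_pos: [561.1, 97.2, 36.9]
tool_rot: [-3.131, 0.25, -0.0]
ft_force: [-1.4, -4.9, 4.3]
width: 11.3
grip_force: 59.5
```

```bash
python3 st.py
```

```text
t 11.42 tcp plate x 52.5 lat -0.7 z 36.9 yaw 80.88 pitch 0.06 roll 0.01 tail z 9.5 nose z 9.7 nose px 214.5
F u -5.1 n 0.6 z 4.3 torque [-1.14  0.14 -0.03]
```

Call:
play_rows(moves=[{"slide": [0, -0.7, 0], "dr": [0, 0, 0], "fingers": 0}, {"slide": [0, -1.4, 0], "dr": [0, 0, 0], "fingers": 0}, {"slide": [0, -2.1, 0], "dr": [0, 0, 0], "fingers": 0}, {"slide": [0, -2.8, 0], "dr": [0, 0, 0], "fingers": 0}])

```text
t: 11.75
ee_pos: [561.5, 99.5, 36.9]
tool_rot: [-3.131, 0.25, -0.0]
ft_force: [-1.7, -8.4, 4.1]
width: 11.7
grip_force: 59.7
```

```bash
python3 st.py
```

```text
t 11.75 tcp plate x 54.8 lat -0.8 z 36.9 yaw 80.87 pitch 0.02 roll 0.01 tail z 9.6 nose z 9.6 nose px 216.8
F u -8.6 n 0.4 z 4.1 torque [-1.78  0.12  0.09]
```

Contact: the drag rose from 4.5 to 8.6 N. I'll push a little further and hold.

Call:
play_rows(moves=[{"slide": [0, -0.5, 0], "dr": [0, 0, 0], "fingers": 0}, {"slide": [0, -1, 0], "dr": [0, 0, 0], "fingers": 0}, {"slide": [0, -1.4, 0], "dr": [0, 0, 0], "fingers": 0}, {"slide": [0, -1.4, 0], "dr": [0, 0, 0], "fingers": 0}])

```text
t: 12.08
ee_pos: [561.7, 100.4, 36.9]
tool_rot: [3.131, -0.25, 0.0]
ft_force: [-0.7, -11.9, 5.5]
width: 11.1
grip_force: 59.8
```

```bash
python3 st.py
```

```text
t 12.08 tcp plate x 55.7 lat -0.8 z 36.9 yaw 80.85 pitch -0.01 roll 0.01 tail z 9.6 nose z 9.5 nose px 217.7
F u -11.8 n -1.2 z 5.5 torque [-2.06  0.21  0.13]
```

Call:
play_rows(moves=[{"slide": [0, -0.2, 0], "dr": [0, 0, 0], "fingers": 0}, {"slide": [0, -0.2, 0], "dr": [0, 0, 0], "fingers": 0}, {"slide": [0, -0.2, 0], "dr": [0, 0, 0], "fingers": 0}, {"slide": [0, -0.2, 0], "dr": [0, 0, 0], "fingers": 0}, {"slide": [0, -0.2, 0], "dr": [0, 0, 0], "fingers": 0}])

```text
t: 12.5
ee_pos: [561.7, 100.5, 36.9]
tool_rot: [3.131, -0.251, 0.0]
ft_force: [-1.9, -10.4, 5.3]
width: 11.6
grip_force: 59.8
```

```bash
python3 st.py
```

```text
t 12.50 tcp plate x 55.8 lat -0.8 z 36.9 yaw 80.85 pitch -0.02 roll 0.01 tail z 9.6 nose z 9.5 nose px 217.8
F u -10.5 n 0.3 z 5.3 torque [-2.16  0.24  0.14]
```

Call:
play_rows(moves=[{"slide": [0, 0.1, 0], "dr": [0, 0, 0], "fingers": 0}, {"slide": [0, 0.3, -0.05], "dr": [0, 0, 0], "fingers": 0}, {"slide": [0, 0.5, -0.1], "dr": [0, 0, 0], "fingers": 0}, {"slide": [0, 0.5, -0.1], "dr": [0, 0, 0], "fingers": 0}], squeeze=20)

```text
t: 12.83
ee_pos: [561.7, 100.4, 36.9]
tool_rot: [-3.131, 0.25, -0.0]
ft_force: [-0.3, -8.4, 2.5]
width: 11.5
grip_force: 59.2
```

```bash
python3 st.py
```

```text
t 12.83 tcp plate x 55.8 lat -0.8 z 36.9 yaw 80.86 pitch 0.02 roll 0.01 tail z 9.5 nose z 9.6 nose px 217.8
F u -8.3 n -1.0 z 2.5 torque [-1.71 -0.04  0.08]
```

Call:
play_rows(moves=[{"slide": [0, 0, 0], "dr": [0, 0, 0], "fingers": 18}, {"slide": [0, 0, 0], "dr": [0, 0, 0], "fingers": 25}, {"slide": [0, 0, 0], "dr": [0, 0, 0], "fingers": 35}, {"slide": [0, 0, 0], "dr": [0, 0, 0], "fingers": 50}, {"slide": [0, 0, 0], "dr": [0, 0, 0], "fingers": 50}])

```text
t: 13.25
ee_pos: [561.5, 101.5, 36.8]
tool_rot: [-3.13, 0.249, 0.0]
ft_force: [0.2, -0.1, -1.1]
width: 42.6
grip_force: 0.0
```

```bash
python3 st.py; python3 - <<'E'
from station import arm
import pickle;s=arm.observe();print(s["width"],s["grip_force"])
pickle.dump({n:arm.read_camera(n) for n in("scene","side","wrist")},open("d7.pkl","wb"))
E
```

```text
t 13.25 tcp plate x 56.8 lat -0.5 z 36.8 yaw 80.91 pitch 0.09 roll -0.01 tail z 9.5 nose z 9.8 nose px 218.9
F u -0.0 n -0.2 z -1.1 torque [ 0.03 -0.01  0.01]
42.62868509039969 0.0
```

Released with no load on the arm. I'm rising straight up.

Call:
play_rows(moves=[{"slide": [0, 0, -5], "dr": [0, 0, 0], "fingers": 50}, {"slide": [0, 0, -20], "dr": [0, 0, 0], "fingers": 50}, {"slide": [0, 0, -50], "dr": [0, 0, 0], "fingers": 50}, {"slide": [0, 0, -85], "dr": [0, 0, 0], "fingers": 50}, {"slide": [0, 0, -120], "dr": [0, 0, 0], "fingers": 50}])

```text
t: 13.82
ee_pos: [561.2, 100.8, 158.5]
tool_rot: [-3.131, 0.25, 0.001]
ft_force: [1.1, 0.1, 0.9]
width: 42.5
grip_force: 0.0
```

Call:
play_rows(moves=[{"slide": [0, 30, -25], "dr": [0, 0, 0], "fingers": 50}, {"slide": [0, 60, -50], "dr": [0, 0, 0], "fingers": 50}, {"slide": [0, 90, -70], "dr": [0, 0, 0], "fingers": 50}, {"slide": [0, 110, -80], "dr": [0, 0, 0], "fingers": 50}, {"slide": [0, 110, -80], "dr": [0, 0, 0], "fingers": 50}])

```text
t: 14.23
ee_pos: [544.1, -12.3, 239.6]
tool_rot: [3.131, -0.258, 0.006]
ft_force: [0.6, -0.4, -0.2]
width: 42.8
grip_force: 0.0
```

```bash
python3 - <<'E'
from station import arm
from h import *
d={n:arm.read_camera(n) for n in("scene","side","wrist")};pickle.dump(d,open("d8.pkl","wb"))
y=np.radians(80.9);u=np.array([np.cos(y),np.sin(y)]);n=np.array([-u[1],u[0]]);o=np.array([552,45.5])
# tray tab (dark) & cup in wrist depth: points by height in plate frame
c=d["wrist"];D=c["depth"];K=c["camera_matrix"];v,w=np.mgrid[:420,:560]
P=np.stack([(w-K[0,2])/K[0,0]*D,(v-K[1,2])/K[1,1]*D,D],-1).reshape(-1,3)[(D>150).ravel()]
W=(P-c["t"])@c["R"];q=np.c_[(W[:,:2]-o)@u,(W[:,:2]-o)@n,W[:,2]]
a=lambda m:print(m.sum(),np.percentile(q[m],[1,50,99],axis=0).round(1).tolist() if m.any() else "")
m=(q[:,0]>-80)&(q[:,0]<260)&(abs(q[:,1])<75)
a(m&(abs(q[:,2]-66)<6)&(q[:,0]>90)) # cup rim: bottom 11 +55
a(m&(abs(q[:,2]-75)<5)&(q[:,0]<90)) # tab top
a(m&(abs(q[:,2]-23)<3)) # rim
a((q[:,2]>3)&(q[:,2]<14)&(abs(q[:,1])<90)&(q[:,0]>-30)) # plate
E
```

```text
1287 [[128.4, -18.8, 60.2], [165.4, 10.6, 66.8], [187.9, 40.2, 69.1]]
789 [[48.0, -27.9, 70.5], [53.2, -1.7, 74.2], [59.6, 26.7, 76.0]]
3096 [[36.4, -60.2, 20.1], [158.8, -7.9, 22.6], [231.0, 61.8, 25.8]]
19847 [[5.8, -79.3, 6.9], [106.1, -23.7, 10.5], [238.0, 78.8, 13.8]]
```

The cup is standing and the tray is centred and square. I'll check that the tray didn't pull back on release by measuring its shift relative to the hand, comparing gripped and released wrist images.

```bash
python3 - <<'E'
from h import *
A=pickle.load(open("d6.pkl","rb"))["wrist"];B=pickle.load(open("d7.pkl","rb"))["wrist"]
g=lambda c:cv2.GaussianBlur(cv2.cvtColor(c["image"],cv2.COLOR_RGB2GRAY),(3,3),0).astype(float)
a,b=g(A),g(B)
for c,i in((A,a),(B,b)):
    # top tray edge row and tail column profile, tab
    print([int(x) for x in i[146:152,285:335:3].mean(0)])
    # tab top (black) extent: rows 205-230
    r=i[207:225].mean(0);k=np.where(r<45)[0];k=k[(k>220)&(k<330)];print("tab cols",k.min(),k.max())
for c,i in((A,a),(B,b)):
    for rows in((142,150),(150,160)):
        r=np.diff(i[rows[0]:rows[1]].mean(0))[290:335];j=np.argsort(-abs(r))[:5];print(rows,[(int(x)+290,round(r[x],1)) for x in sorted(j)])
# sensitivity: px per mm at z=23 and z=75 along u
y=np.radians(80.9);u=np.array([np.cos(y),np.sin(y),0])
o=ray(B,[[310,150]],23);print(pix(B,o+u)-pix(B,o));o=ray(B,[[275,215]],75);print(pix(B,o+u)-pix(B,o))
E
```

```text
[126, 132, 145, 141, 141, 133, 117, 133, 145, 147, 158, 166, 166, 167, 167, 167, 168]
tab cols 263 286
[151, 151, 146, 148, 148, 150, 150, 147, 116, 149, 149, 134, 136, 160, 168, 168, 168]
tab cols 268 291
(142, 150) [(304, np.float64(2.1)), (305, np.float64(2.6)), (313, np.float64(3.9)), (314, np.float64(6.5)), (315, np.float64(4.6))]
(150, 160) [(301, np.float64(-7.4)), (302, np.float64(-12.6)), (304, np.float64(9.5)), (305, np.float64(12.3)), (313, np.float64(8.1))]
(142, 150) [(307, np.float64(-7.2)), (309, np.float64(5.6)), (310, np.float64(5.4)), (319, np.float64(6.6)), (320, np.float64(7.0))]
(150, 160) [(306, np.float64(-18.2)), (307, np.float64(-23.4)), (309, np.float64(23.9)), (310, np.float64(17.8)), (318, np.float64(-9.5))]
[[-2.17228439e+00 -2.16810638e-03]]
[[-3.08815066 -0.00439094]]
```

```bash
python3 -c "
from station import arm
print(arm.hand_in())"
```

```text
the job is handed in; nothing more can be done
None
```

The job is handed in at about 14 s of the 58 s allowed: the tray is home on the plate, square and centred to about a millimetre. I pushed it against the buffer with an estimated 6–7 N, held that for at least 0.4 s, then let go. It sprang back roughly a millimetre, and by my estimate it is still touching; the cup is standing.

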